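# Thread the post of a hands-free scanner stand through its two clamps

### The job

The post of the scanner stand, the steel rod with a ball on top, was wiped down and left to dry standing in the foam tube rack. Lift it out and, ball up, thread it from above through the stand's upper clamp and on through the lower one, until its foot is about midway between the lower clamp and the base plate. Finish while still holding it there, still, upright and clear of the base plate, so that a colleague can tighten the thumbscrews; leave the tubes and everything else on the bench where they are.

Things in the scene. Friction and masses are not known exactly. Their poses are not given: they have to be found in the camera images.
- post: the stand's post: a stainless rod 12 mm thick and 180 mm long, its foot bevelled to 9 mm, on top a thin neck and a 16 mm ball; 198 mm tall in all, about 170 g. It stands, leaning 3 degrees at most, in one of three 14 mm holes 81 mm apart in a row of the rack, marker and glass rod in the others. Origin: centre of its foot; z up along the rod. Grip the bare rod 90 to 178 mm above the foot.
- post_foot (a point): the centre of the post's foot (lower end).
- rack: white foam tube rack, fixed, 250 (x) x 120 (y) x 50 mm high; hole floors 8 mm above the bench. The row of post, marker and glass rod runs along its x, 13.5 mm to +y of the middle; tubes stand 54 mm to -y of that row. Tops above the bench: tubes 93, marker 131, glass rod 163, post's ball 206 mm. Origin: centre of its underside.
- stand: scanner stand, fixed: base plate 150 x 110 x 10 mm; column 26 mm square, 138 mm tall (its highest part), 36 mm to +x of the origin; on it two clamps 52 x 42 x 16 mm with slack thumbscrews, undersides 52 and 112 mm above the bench. Their upright 15 mm bores lie on the stand's vertical z axis through its origin (at bench height). The base plate runs on below the bores.
- upper_clamp (a point): centre of the mouth (top face) of the upper clamp's bore, 128 mm above the bench.
- lower_clamp (a point): centre of the mouth (top face) of the lower clamp's bore, 68 mm above the bench.
- tube_a: a capped sample tube, 16 mm wide at the cap, 85 mm tall, standing in the rack; leave it. Origin at the centre of its underside.
- tube_b: another such capped tube in the rack; leave it.
- tube_c: another such capped tube in the rack; leave it.
- tube_d: another such capped tube in the rack; leave it.
- marker: a felt marker standing in the rack, 12 mm wide, 123 mm tall, cap up (no ball); leave it. Origin at the centre of its underside.
- glass_rod: a clear glass stirring rod standing in the rack, 8 mm wide, 155 mm tall (no ball); leave it. Origin at the centre of its underside.
- scanner: the dark hand scanner lying between the stand and the rack, about 180 long, 66 wide, 44 mm high; leave it. Origin on the bench under it.
- cup: a lidded specimen cup, 54 mm wide, 62 mm tall; leave it. Origin at the centre of its underside.
- control_vial: a small amber glass vial, 28 mm wide, 50 mm tall; leave it. Origin at the centre of its underside.
- hex_key: an L-shaped hex key lying flat, 90 x 22 x 5 mm; leave it. Origin on the bench under the middle of its long arm.
Not all that is in view belongs to the job. What is meant by the stand is not purple, and is the smaller of those in its own colour.

How it is judged:
On the way, in this order (a step that is already met when the one before it is completed fails the run):
1. the post is held up, its foot clear above the foam rack (height (world z) of post_foot above 0.058 m and contact force between the fingers and post above 0.5 N), for 0.1 s.
2. the post's foot has gone down through the upper clamp (horizontal distance between post_foot and upper_clamp below 0.006 m and z of post_foot in the frame of stand between 0.014 and 0.11 m and angle between post's own z axis and vertical below 0.15 rad), for 0.1 s.
At the end, for the whole second after the job is handed in: The post runs ball up through both clamps, within 3.5 degrees of upright, its foot within 6 mm of their axis, at least 6 mm below the lower clamp and 4 mm above the base plate, still, gripped by the fingers and pressing on the stand with less than 15 N (z of post_foot in the frame of stand between 0.014 and 0.046 m and horizontal distance between post_foot and lower_clamp below 0.006 m and angle between post's own z axis and vertical below 0.06 rad and linear speed of post below 0.02 m/s and contact force between the fingers and post above 1 N and contact force between post and stand below 15 N); the arm keeps its last pose, push and grip.
It fails at once if a tube, the marker, the glass rod, the scanner, the cup, the vial or the hex key is shifted more than 25 mm (distance of any of tube_a, tube_b, tube_c, tube_d, marker, glass_rod, scanner, cup, control_vial, hex_key from where it was at the start of the episode above 0.025 m).
It also fails if it takes over 51 s, if anything falls off the work surface, if the arm or the gripper's body presses on something with over 40 N, if the wrist force passes 120 N, or if a joint passes its speed limit or range.

### The arm

A 6-joint arm with a two-finger parallel gripper is mounted at the origin on the work surface. World frame = base frame: x ahead of the robot, y to its left, z up, the work surface at z = 0. Lengths are in m, angles in rad, forces in N, time in s.
With the tool pointing down it reaches from about 0.35 to 0.85 m from the base axis. Payload 8.1 kg.
Tool frame: the origin (TCP) lies on the centre line of the jaws, within the pads' length; the fingertips stand 14 mm ahead of it and the grasp point (between the pads) lies 5 mm behind it; z points along the fingers, y is the direction in which the jaws open and shut (so a half turn about z gives the same grasp; the last joint's range is limited). The gripper opens to 93 mm and grips with 3 to 60 N. Pads are 15 mm wide; open, the fingers measure 128 mm over their backs; the gripper's body (75 mm by 188 mm) begins 65 mm behind the grasp point.
Start: joints at [1.144, 0.13, 1.488, -0, 1.523, -0.085], TCP at [0.201, 0.565, 0.233] pointing down, gripper open.
Joint ranges: [-2.96, 2.96], [-0.89, 2.26], [0.02, 2.5], [-1.34, 4.48], [0, 2.73], [-2.66, 2.66]. Speed limits (rad/s): [2.39, 2.39, 2.79, 3.14, 3.14, 3.14].

### API

Orientations are given as a rotation vector (axis times angle).
In Python, from plant import robot gives the robot as it stands.
- The arm moves only by the tool jog_arm, never from a script. Its argument "steps" is a list of rows, each a list of 7 numbers: the closure, from 0 (fully open) to 1 (shut), then the shift along the tool's x, y, z in m, then the turn, a rotation vector about the tool's x, y, z in rad. In form: [[jaw, tx, ty, tz, rx, ry, rz], ...]. A call has 1 to 5 rows; each row is the pose to reach, as a shift and turn from the pose measured when the call began, along the tool's axes at that moment; what a row does not reach only later rows make up. A row lasts 1/8 s, in which the tool goes at most 62.5 mm and 10.7 degrees, less where a joint would pass 70% of its speed; a pose out of reach is approached as far as the arm can. A call with a gripper value outside its range is refused whole. The fingers move at their own pace and stop on an object; "force" is the grip in N (left out, the last holds). Time passes only in rows, so rows that repeat a pose let the fingers close. It gives the time, the measured TCP pose, the force and the opening at its end, in the units of the state.
- robot.read_state(): the state, without advancing time (a new reading comes with each control period).
- robot.read_camera(name): name is "side" or "top" or "wrist"; returns a dict with "image" (480x640x3 uint8, red, green, blue), "mtx" (3x3 intrinsics, pixels), "extrinsics" (4x4, takes a point from camera to world coordinates); the wrist camera has in their place "tool_from_camera" (4x4, takes a point from camera to tool coordinates, whose origin is the TCP and whose axes are the flange's). Camera axes: x right, y down, z forward; pixel columns grow to the right and rows downward; lengths in m; the calibration is good to about 2 mm. A picture is of the moment at which its call begins: read the wrist's pose just before it. There is no depth.
- robot.close_job(): hands the job in, once; it reports no verdict.
The state is a dict: "t": time; "q": joint angles; "dq": joint speeds; "joint_torque": joint torques, N m; "tool_pos": TCP position; "orientation": TCP orientation; "force": force on the tool from outside, world axes, zero at the start; "wrist_torque": the same for the moment, N m; "opening": finger opening in m.
Only numpy, scipy, OpenCV 4.12 (cv2) and the standard library are available. Lean on these libraries where they do the work, as an engineer would, in place of code of your own. Each camera call takes 0.05 s, during which the arm holds its last target.

## Working session

There is one attempt and no reset: what is moved stays moved. The work goes in short steps, Python scripts to look and compute and a tool call to move; the robot and the scene stay as the last step left them, time stands still between calls to the robot, and variables do not carry over. Pictures are saved under pics/ and viewed, and the job is handed in when it is done.

Besides the shell and the picture viewer there is one more tool, called after "Emit:" as name(argument=value, ...) on one line, values as JSON. jog_arm: Moves the arm, as the interface text tells. Its arguments: {"type":"object","properties":{"steps":{"type":"array"},"force":{"type":"number"}},"required":["steps"]}

```bash
mkdir -p pics; ls; python3 - <<'E'
from plant import robot
import cv2,numpy as np,json
s=robot.read_state(); print({k:np.round(v,3).tolist() for k,v in s.items()})
for n in ["side","top","wrist"]:
    d=robot.read_camera(n); cv2.imwrite(f"pics/{n}0.png",d["image"][:,:,::-1])
    print(n,{k:np.round(v,4).tolist() for k,v in d.items() if k!="image"})
E
```

```text
pics
{'t': 0.0, 'q': [1.144, 0.131, 1.489, -0.0, 1.523, -0.085], 'dq': [0.001, -0.0, -0.0, 0.002, 0.001, -0.0], 'joint_torque': [0.0, -55.983, -49.177, 0.077, 0.035, -0.0], 'tool_pos': [0.201, 0.565, 0.232], 'orientation': [-0.534, -3.095, 0.003], 'force': [0.487, 1.097, 0.317], 'wrist_torque': [-0.018, -0.013, -0.018], 'opening': 0.093}
side {'mtx': [[562.2868, 0.0, 318.2057], [0.0, 562.2868, 238.7847], [0.0, 0.0, 1.0]], 'extrinsics': [[-0.9899, -0.1006, 0.0998, 0.406], [-0.1414, 0.7451, -0.6518, 0.6602], [-0.0088, -0.6593, -0.7518, 0.863], [0.0, 0.0, 0.0, 1.0]]}
top {'mtx': [[538.4757, 0.0, 317.7103], [0.0, 538.4757, 237.657], [0.0, 0.0, 1.0]], 'extrinsics': [[0.0254, -0.9863, 0.1631, 0.3524], [-0.9996, -0.0268, -0.0058, -0.0068], [0.0101, -0.1629, -0.9866, 1.1271], [0.0, 0.0, 0.0, 1.0]]}
wrist {'mtx': [[344.2692, 0.0, 320.2083], [0.0, 344.2692, 240.6357], [0.0, 0.0, 1.0]], 'tool_from_camera': [[0.0002, -0.9534, -0.3018, 0.0845], [1.0, 0.0, 0.0007, 0.0003], [-0.0007, -0.3018, 0.9534, -0.1527], [0.0, 0.0, 0.0, 1.0]]}
```

View pics/side0.png

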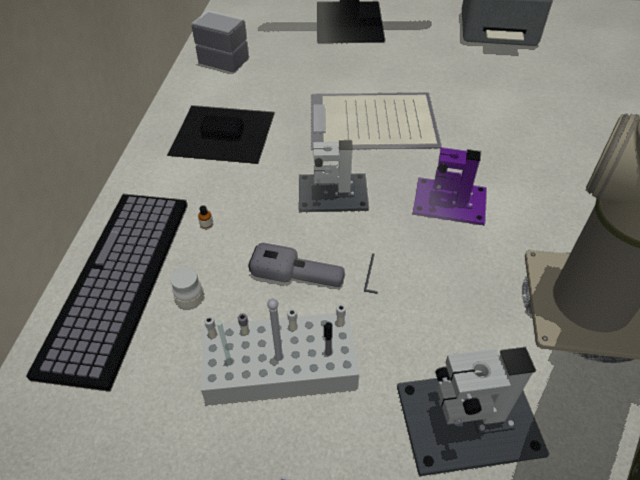

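View pics/top0.png

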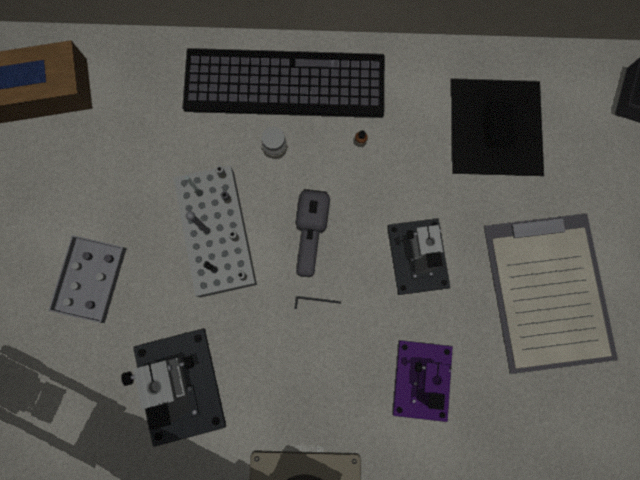

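View pics/wrist0.png

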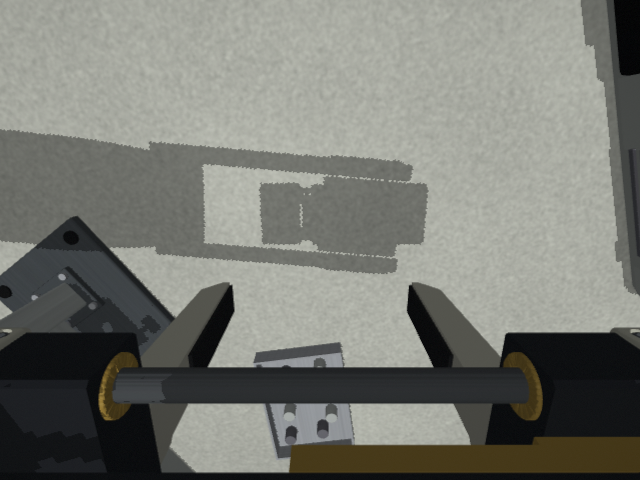

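The grey small stand is at side (335,180) / top (420,255). The larger grey stand (top 180,385) and the purple one (top 423,380) are the decoys. For the post, the upright things in the rack are the ball-topped rod at side (273,304), the marker at (328,330), the glass rod at (225,340), and the tubes. I'll check close crops next.

```bash
python3 - <<'E'
import cv2,numpy as np
s=cv2.imread("pics/side0.png");t=cv2.imread("pics/top0.png")
a=cv2.resize(s[280:410,190:370],None,fx=4,fy=4,interpolation=cv2.INTER_CUBIC)
b=cv2.resize(t[155:305,170:270],None,fx=4,fy=4,interpolation=cv2.INTER_CUBIC)
c=cv2.resize(s[130:220,290:380],None,fx=6,fy=6,interpolation=cv2.INTER_CUBIC)
d=cv2.resize(t[210:300,380:460],None,fx=6,fy=6,interpolation=cv2.INTER_CUBIC)
for n,i in zip("abcd",(a,b,c,d)): cv2.imwrite(f"pics/crop_{n}.png",i)
E
```

```text
(no output)
```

View pics/crop_a.png

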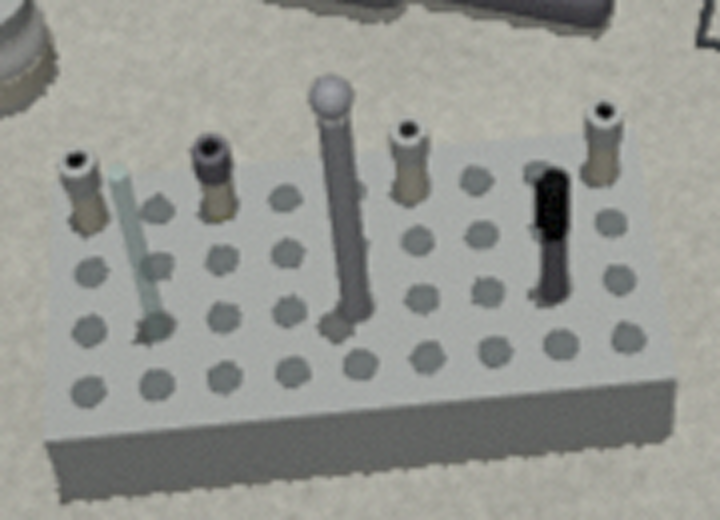

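View pics/crop_b.png

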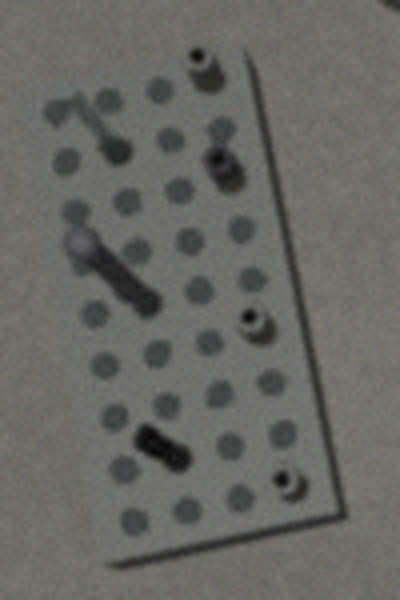

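View pics/crop_c.png

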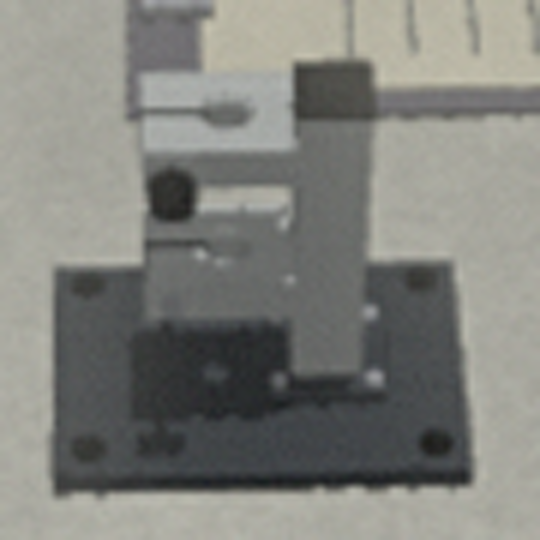

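View pics/crop_d.png

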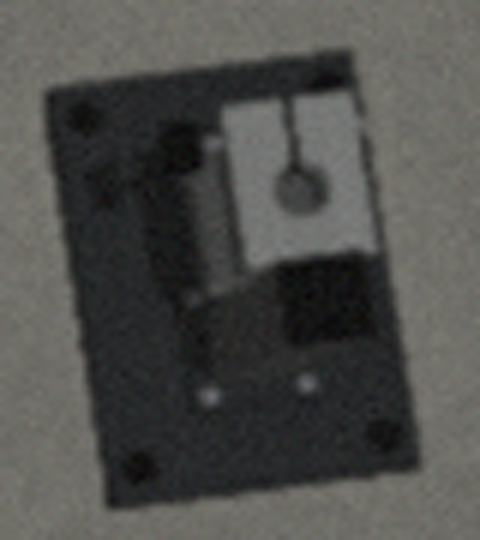

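```bash
cat > h.py <<'E'
import numpy as np,cv2
from plant import robot
from scipy.spatial.transform import Rotation as R
CAM={}
def cam(n):
    if n not in CAM: CAM[n]=robot.read_camera(n)
    return CAM[n]
def ray(n,px,T=None):
    d=cam(n); T=d["extrinsics"] if T is None else T
    v=np.linalg.inv(d["mtx"])@[px[0],px[1],1]; v=T[:3,:3]@v
    return T[:3,3],v/np.linalg.norm(v)
def plane(n,px,z,T=None):
    o,v=ray(n,px,T); return o+v*(z-o[2])/v[2]
def tri(rays):
    A=np.zeros((3,3));b=np.zeros(3)
    for o,v in rays:
        P=np.eye(3)-np.outer(v,v);A+=P;b+=P@o
    p=np.linalg.solve(A,b); return p,[np.linalg.norm((np.eye(3)-np.outer(v,v))@(p-o)) for o,v in rays]
E
python3 - <<'E'
from h import *
np.set_printoptions(precision=4,suppress=True)
f=lambda x,y,x0,y0,k:((x+.5)/k-.5+x0,(y+.5)/k-.5+y0)
S={"ball":[f(331,97,190,280,4),f(81,242,170,155,4),.198],
"rodbase@50":[f(354,308,190,280,4),f(147,302,170,155,4),.05],
"upmouth":[f(228,113,290,130,6),f(302,192,380,210,6),.128],
"glassbase":[f(156,318,190,280,4),f(117,150,170,155,4),.05],
"markerbase":[f(552,297,190,280,4),f(179,460,170,155,4),.05],
"markertop":[f(553,178,190,280,4),f(149,437,170,155,4),.131],
"glasstop":[f(119,172,190,280,4),f(80,97,170,155,4),.163],
"tubeR":[f(603,111,190,280,4),f(283,480,170,155,4),.093],
"tubeL":[f(76,160,190,280,4),f(197,55,170,155,4),.093],
}
for k,(a,b,z) in S.items():
    p,e=tri([ray("side",a),ray("top",b)])
    print(k,p,np.round(e,4),"plane side",plane("side",a,z),"top",plane("top",b,z))
print("plate corners")
for c in [(47,92),(350,50),(418,468),(108,507)]: print(plane("top",f(*c,380,210,6),.01))
print("column top", [plane("top",f(*c,380,210,6),.138) for c in [(278,262),(372,250),(380,337),(290,347)]])
print("clamp",[plane("top",f(*c,380,210,6),.128) for c in [(221,105),(355,92),(380,250),(246,266)]])
print("side plate",[plane("side",f(*c,290,130,6),.01) for c in [(55,265),(455,262),(470,475),(55,485)]])
print("side col",[plane("side",f(*c,290,130,6),.138) for c in [(295,62),(372,62),(374,120),(297,118)]])
print(robot.read_state()["t"])
E
```

```text
ball [0.5413 0.2137 0.196 ] [0.0008 0.0008] plane side [0.5417 0.2149 0.198 ] top [0.5401 0.2132 0.198 ]
rodbase@50 [0.542  0.2139 0.0453] [0.0012 0.0012] plane side [0.5425 0.2163 0.05  ] top [0.5399 0.2129 0.05  ]
upmouth [ 0.5182 -0.2251  0.1238] [0.0016 0.0016] plane side [ 0.5191 -0.2203  0.128 ] top [ 0.5159 -0.2241  0.128 ]
glassbase [0.6195 0.2327 0.0515] [0.0013 0.0013] plane side [0.6212 0.2318 0.05  ] top [0.6186 0.2329 0.05  ]
markerbase [0.4627 0.1942 0.0389] [0.0015 0.0015] plane side [0.4634 0.2004 0.05  ] top [0.46   0.1922 0.05  ]
markertop [0.4636 0.1926 0.1266] [0.0008 0.0008] plane side [0.464  0.1953 0.131 ] top [0.4623 0.1917 0.131 ]
glasstop [0.6202 0.229  0.1531] [0.0022 0.0022] plane side [0.6195 0.2347 0.163 ] top [0.6153 0.2263 0.163 ]
tubeR [0.4494 0.1342 0.0897] [0.0017 0.0017] plane side [0.4509 0.1363 0.093 ] top [0.4474 0.1338 0.093 ]
tubeL [0.6594 0.1874 0.0902] [0.0011 0.0011] plane side [0.6596 0.1889 0.093 ] top [0.6575 0.1868 0.093 ]
plate corners
[ 0.5684 -0.16    0.01  ]
[ 0.5865 -0.2671  0.01  ]
[ 0.4395 -0.2891  0.01  ]
[ 0.4233 -0.1817  0.01  ]
column top [array([ 0.4921, -0.2143,  0.138 ]), array([ 0.4966, -0.2435,  0.138 ]), array([ 0.4696, -0.2456,  0.138 ]), array([ 0.4658, -0.2178,  0.138 ])]
clamp [array([ 0.543 , -0.1987,  0.128 ]), array([ 0.5483, -0.2411,  0.128 ]), array([ 0.4982, -0.2484,  0.128 ]), array([ 0.492 , -0.2063,  0.128 ])]
side plate [array([ 0.59  , -0.2658,  0.01  ]), array([ 0.4418, -0.2872,  0.01  ]), array([ 0.427, -0.177,  0.01 ]), array([ 0.5712, -0.1527,  0.01  ])]
side col [array([ 0.4986, -0.2377,  0.138 ]), array([ 0.4729, -0.2411,  0.138 ]), array([ 0.4691, -0.2111,  0.138 ]), array([ 0.4946, -0.2088,  0.138 ])]
0.25
```

```bash
cat >> h.py <<'E'
np.set_printoptions(precision=4,suppress=True)
def pose():
    s=robot.read_state(); return s,np.array(s["tool_pos"]),R.from_rotvec(s["orientation"]).as_matrix()
def down(yaw): # tool y axis in world at angle yaw, z down
    y=np.array([np.cos(yaw),np.sin(yaw),0]);z=np.array([0,0,-1.]);return np.c_[np.cross(y,z),y,z]
def goto(p,Rt=None):
    s,p0,R0=pose(); Rt=R0 if Rt is None else Rt
    print("t",s["t"],"pos",p0,"q",s["q"],"F",s["force"],"open",s["opening"])
    print("shift",R0.T@(np.array(p)-p0),"turn",R.from_matrix(R0.T@Rt).as_rotvec())
E
python3 - <<'E'
from h import *
s,p,R0=pose(); print(R0, s["t"])
print(np.degrees(np.arctan2(R0[1,1],R0[0,1])))
a=np.radians(14.0+90)
for y in (a,a+np.pi): print(np.degrees(y));goto([.541,.214,.30],down(y))
E
```

```text
[[-0.9422  0.3352 -0.0004]
 [ 0.3352  0.9422 -0.0009]
 [ 0.0001 -0.0009 -1.    ]] 0.25
70.41829738161148
104.0
t 0.25 pos [0.201  0.5651 0.2321] q [ 1.1436  0.1308  1.4887 -0.      1.523  -0.0854] F [-0.2597  0.5474 -0.2687] open 0.0930016165294419
shift [-0.438  -0.2169 -0.0677] turn [-0.0009 -0.0003 -0.5861]
284.0
t 0.25 pos [0.201  0.5651 0.2321] q [ 1.1436  0.1308  1.4887 -0.      1.523  -0.0854] F [-0.2597  0.5474 -0.2687] open 0.0930016165294419
shift [-0.438  -0.2169 -0.0677] turn [-0.0004  0.0012  2.5555]
```

Emit:
jog_arm(steps=[[0,-0.04,-0.02,-0.03,0,0,-0.1],[0,-0.09,-0.045,-0.05,0,0,-0.2],[0,-0.14,-0.07,-0.068,0,0,-0.3],[0,-0.19,-0.095,-0.068,0,0,-0.4],[0,-0.24,-0.12,-0.068,0,0,-0.5]])

```text
t: 0.88
tool_pos: [0.388, 0.3703, 0.3007]
orientation: [-0.254, 3.131, -0.0]
force: [0.9, 0.8, -0.1]
opening: 0.0931
```

```bash
python3 - <<'E'
from h import *
goto([.541,.214,.30],down(np.radians(104)))
E
```

```text
t 0.875 pos [0.388  0.3703 0.3007] q [ 0.6667 -0.0611  1.5612 -0.0004  1.6412 -1.0658] F [ 0.9205  0.8472 -0.1051] open 0.09305367933843528
shift [-0.1258 -0.1789  0.0008] turn [-0.0003  0.0004 -0.0827]
```

Emit:
jog_arm(steps=[[0,-0.032,-0.045,0,0,0,-0.04],[0,-0.064,-0.09,0,0,0,-0.083],[0,-0.095,-0.135,0,0,0,-0.083],[0,-0.126,-0.179,0,0,0,-0.083],[0,-0.126,-0.179,0,0,0,-0.083]])

```text
t: 1.5
tool_pos: [0.543, 0.2108, 0.3001]
orientation: [0.376, -3.119, 0.002]
force: [-0.8, -1.1, -0.0]
opening: 0.0926
```

```bash
python3 - <<'E'
from h import *
s,p,R0=pose()
d=cam("wrist"); cv2.imwrite("pics/wrist1.png",d["image"][:,:,::-1])
print(s["t"],p,R0)
T=np.eye(4);T[:3,:3]=R0;T[:3,3]=p
T=T@np.array(d["tool_from_camera"])
for w in [(.541,.214,.198),(.541,.214,.05)]:
    c=np.linalg.inv(T)@[*w,1]; u=d["mtx"]@c[:3]; print(u[:2]/u[2])
E
```

```text
1.5 [0.543  0.2108 0.3001] [[-0.9713 -0.2377 -0.0001]
 [-0.2377  0.9713 -0.0012]
 [ 0.0004 -0.0012 -1.    ]]
[324.4452 243.5965]
[323.0601 204.9876]
```

View pics/wrist1.png

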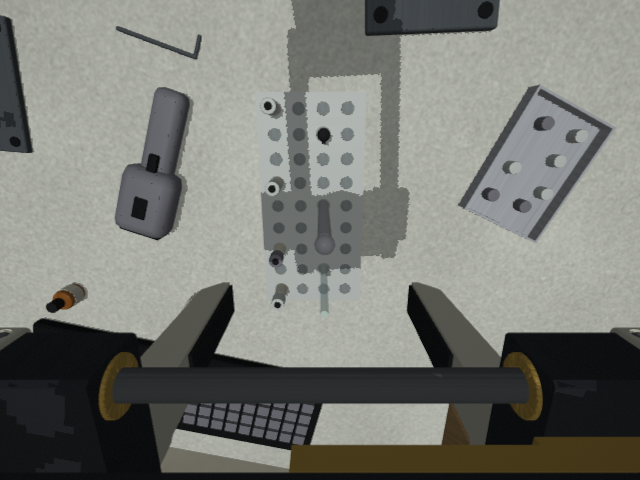

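The wrist view shows the ball at about (324,243) and the rod's base at about (323,204), which matches the prediction. The marker is at (323,135) and the glass rod at (324,300). I'll measure the lean more precisely.

```bash
python3 - <<'E'
import cv2
i=cv2.imread("pics/wrist1.png")[180:270,280:370]
cv2.imwrite("pics/w1c.png",cv2.convertScaleAbs(cv2.resize(i,None,fx=6,fy=6,interpolation=cv2.INTER_CUBIC),alpha=1.6))
E
```

```text
(no output)
```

View pics/w1c.png

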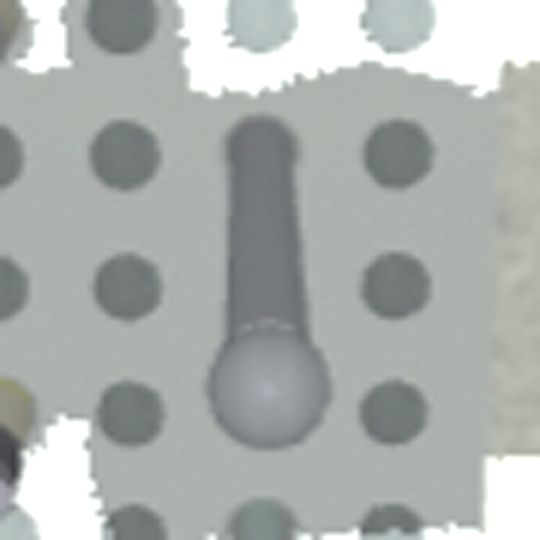

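```bash
python3 - <<'E'
from h import *
goto([.5415,.214,.153],down(np.radians(104)))
E
```

```text
t 1.55 pos [0.5418 0.2125 0.3002] q [ 0.2858  0.0642  1.4367 -0.0001  1.6414 -1.5265] F [-0.5745  0.4906  1.0743] open 0.09287317208543697
shift [-0.0001  0.0015  0.1472] turn [-0.0001 -0.0007 -0.0028]
```

Emit:
jog_arm(steps=[[0,0,0.0015,0.04,0,0,0],[0,0,0.0015,0.08,0,0,0],[0,0,0.0015,0.12,0,0,0],[0,0,0.0015,0.147,0,0,0],[0,0,0.0015,0.147,0,0,0]])

```text
t: 2.17
tool_pos: [0.5386, 0.2146, 0.1506]
orientation: [0.38, -3.112, 0.001]
force: [0.7, 0.0, -0.8]
opening: 0.0931
```

```bash
python3 - <<'E'
from h import *
goto([.5415,.214,.153],down(np.radians(104)))
d=cam("wrist"); cv2.imwrite("pics/wrist2.png",d["image"][:,:,::-1])
d=cam("side"); cv2.imwrite("pics/side2.png",cv2.resize(d["image"][260:420,170:390,::-1],None,fx=3,fy=3))
E
```

```text
t 2.175 pos [0.5386 0.2146 0.1506] q [ 0.2906  0.1344  1.6356  0.0002  1.3777 -1.5234] F [ 0.7492  0.0171 -0.837 ] open 0.09309298202808634
shift [-0.0026 -0.0013 -0.0025] turn [-0.0001 -0.0061 -0.0012]
```

View pics/wrist2.png

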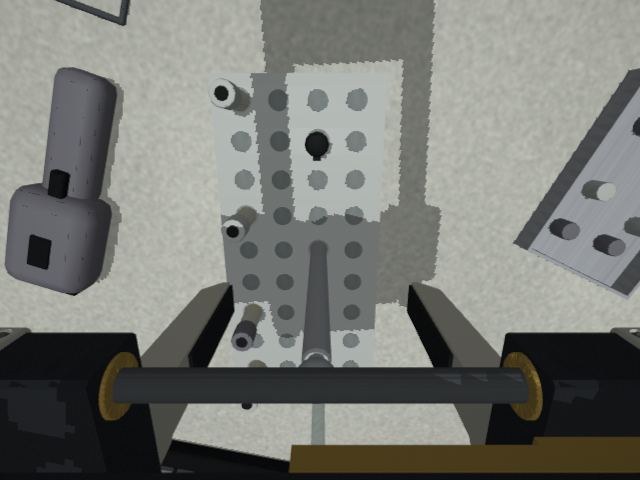

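View pics/side2.png

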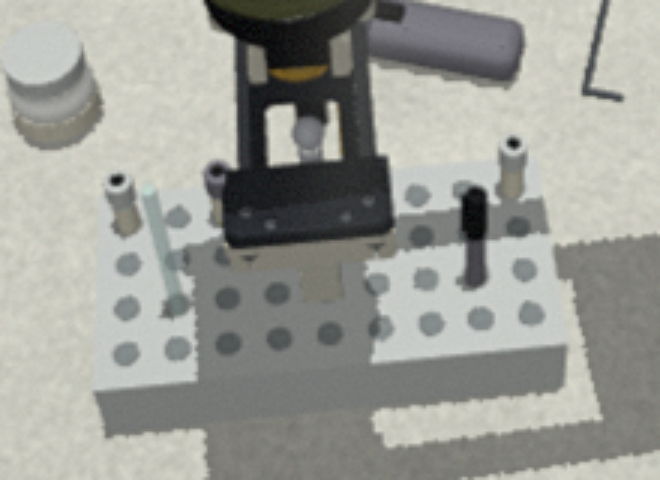

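The post is centred between the fingers (wrist columns 318 vs 320). I'll make a small correction and close.

Emit:
jog_arm(steps=[[0,-0.002,-0.001,-0.002,0,-0.006,0],[0.5,-0.002,-0.001,-0.002,0,-0.006,0],[0.8,-0.002,-0.001,-0.002,0,-0.006,0],[1,-0.002,-0.001,-0.002,0,-0.006,0],[1,-0.002,-0.001,-0.002,0,-0.006,0]], force=30)

```text
t: 2.9
tool_pos: [0.5434, 0.2143, 0.1562]
orientation: [-0.379, 3.113, 0.001]
force: [0.7, 0.2, 0.1]
opening: 0.0577
```

Emit:
jog_arm(steps=[[1,0,0,0,0,0,0],[1,0,0,0,0,0,0],[1,0,0,0,0,0,0]])

```text
t: 3.28
tool_pos: [0.5434, 0.2143, 0.1562]
orientation: [-0.379, 3.113, 0.001]
force: [0.0, 0.5, -0.2]
opening: 0.0278
```

```bash
python3 - <<'E'
from h import *
goto([.5415,.214,.153],down(np.radians(104)))
E
```

```text
t 3.275 pos [0.5434 0.2143 0.1562] q [ 0.2881  0.1298  1.63   -0.0002  1.376  -1.5252] F [ 0.049   0.4894 -0.2198] open 0.027829351088901087
shift [0.0019 0.0001 0.0032] turn [ 0.0001  0.0058 -0.0018]
```

Emit:
jog_arm(steps=[[1,0.001,0,0.002,0,0.004,0],[1,0.001,0,0.002,0,0.004,0],[1,0.001,0,0.002,0,0.004,0],[1,0.001,0,0.002,0,0.004,0]])

```text
t: 3.78
tool_pos: [0.5422, 0.2141, 0.1539]
orientation: [-0.38, 3.117, 0.0]
force: [-0.8, -0.1, -1.8]
opening: 0.0139
```

```bash
python3 - <<'E'
from h import *
goto([.5415,.214,.153],down(np.radians(104)))
E
```

```text
t 3.775 pos [0.5422 0.2141 0.1539] q [ 0.2881  0.1328  1.6309 -0.      1.3765 -1.5253] F [-0.7551 -0.0745 -1.7992] open 0.013945434987691015
shift [0.0007 0.0001 0.0009] turn [ 0.      0.0014 -0.0017]
```

Nearly shut. Wait a little longer, then lift.

Emit:
jog_arm(steps=[[1,0,0,0,0,0,0],[1,0,0,0,0,0,0],[1,0,0,0,0,0,0]])

```text
t: 4.15
tool_pos: [0.5422, 0.2141, 0.1539]
orientation: [-0.38, 3.117, 0.0]
force: [-0.3, 0.3, -0.1]
opening: 0.0137
```

Emit:
jog_arm(steps=[[1,0,0,-0.02,0,0,0],[1,0,0,-0.05,0,0,0],[1,0,0,-0.09,0,0,0],[1,0,0,-0.13,0,0,0],[1,0,0,-0.16,0,0,0]])

```text
t: 4.78
tool_pos: [0.5424, 0.2141, 0.3179]
orientation: [-0.38, 3.114, 0.001]
force: [-0.2, 0.3, -2.2]
opening: 0.0139
```

```bash
python3 - <<'E'
from h import *
d=cam("wrist"); cv2.imwrite("pics/wrist3.png",d["image"][:,:,::-1])
d=cam("side"); cv2.imwrite("pics/side3.png",cv2.resize(d["image"][200:420,170:390,::-1],None,fx=2.5,fy=2.5))
goto([.5175,-.2235,.315],down(np.radians(104)))
E
```

```text
t 4.875 pos [0.5438 0.2145 0.3201] q [ 0.2881  0.059   1.4063 -0.0001  1.6661 -1.5253] F [ 0.918   0.0721 -1.6769] open 0.013685478848337512
shift [ 0.1307 -0.4189  0.0036] turn [ 0.0004  0.0102 -0.0018]
```

View pics/wrist3.png

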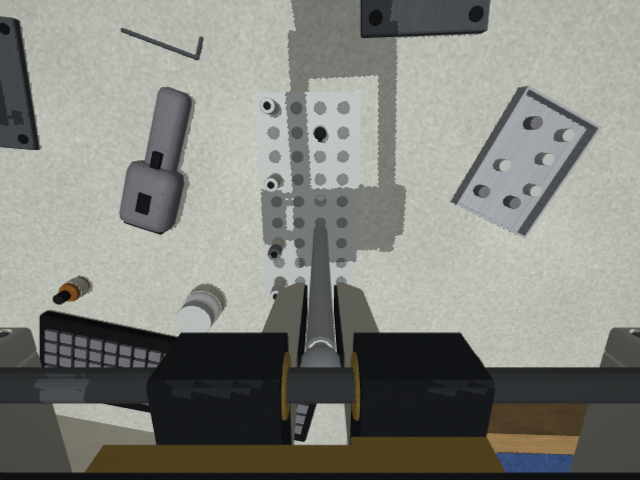

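View pics/side3.png

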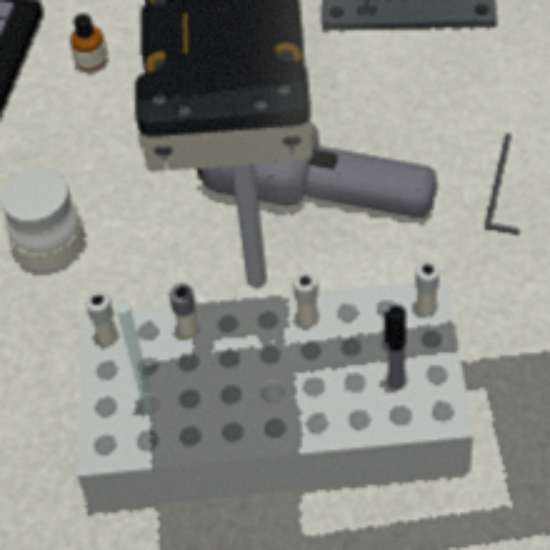

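Emit:
jog_arm(steps=[[1,0.01,-0.03,0,0,0.005,0.05],[1,0.023,-0.075,0,0,0.01,0.1],[1,0.037,-0.12,0,0,0.01,0.17],[1,0.051,-0.165,0,0,0.01,0.24],[1,0.065,-0.21,0,0,0.01,0.3]])

```text
t: 5.5
tool_pos: [0.5304, -0.0063, 0.3183]
orientation: [-0.093, -3.139, -0.003]
force: [0.6, 0.5, -2.0]
opening: 0.014
```

```bash
python3 - <<'E'
from h import *
goto([.5175,-.2235,.315],down(np.radians(80)))
E
```

```text
t 5.5 pos [ 0.5304 -0.0063  0.3183] q [-0.1099 -0.0769  1.5447  0.0019  1.6754 -1.6211] F [ 0.5903  0.4798 -2.0419] open 0.014007032382800245
shift [-0.0001 -0.2176  0.0028] turn [ 0.0019 -0.0017  0.1152]
```

Emit:
jog_arm(steps=[[1,0,-0.05,0,0,0,0.05],[1,0,-0.1,0,0,0,0.1],[1,0,-0.15,0.002,0,0,0.115],[1,0,-0.19,0.002,0.002,0,0.115],[1,0,-0.2176,0.002,0.002,-0.002,0.115]])

```text
t: 6.12
tool_pos: [0.5166, -0.2252, 0.3145]
orientation: [-0.276, -3.128, -0.001]
force: [0.5, 1.6, -1.1]
opening: 0.014
```

Emit:
jog_arm(steps=[[1,0,0,0,0,0,0],[1,0,0,0,0,0,0]])

```text
t: 6.38
tool_pos: [0.5162, -0.2247, 0.3135]
orientation: [-0.276, -3.127, -0.002]
force: [-0.3, 0.1, -2.1]
opening: 0.0141
```

```bash
python3 - <<'E'
from h import *
goto([.5175,-.2235,.315],down(np.radians(80)))
d=cam("wrist"); cv2.imwrite("pics/wrist4.png",d["image"][:,:,::-1])
cv2.imwrite("pics/wrist4c.png",cv2.convertScaleAbs(cv2.resize(d["image"][150:330,240:400,::-1],None,fx=4,fy=3.3,interpolation=cv2.INTER_CUBIC),alpha=1.5))
s=cam("side")["image"];t=cam("top")["image"]
np.savez("v4.npz",s=s,t=t,w=d["image"])
cv2.imwrite("pics/side4c.png",cv2.convertScaleAbs(cv2.resize(s[90:230,270:400,::-1],None,fx=4,fy=4,interpolation=cv2.INTER_CUBIC),alpha=1.3))
cv2.imwrite("pics/top4c.png",cv2.convertScaleAbs(cv2.resize(t[180:310,360:510,::-1],None,fx=4,fy=4,interpolation=cv2.INTER_CUBIC),alpha=1.6))
E
```

```text
t 6.375 pos [ 0.5162 -0.2247  0.3135] q [-0.5017  0.0136  1.4646  0.0002  1.6664 -1.8964] F [-0.3121  0.1487 -2.1172] open 0.014086592681682945
shift [-0.001   0.0014 -0.0015] turn [ 0.0011 -0.0028 -0.0015]
```

View pics/wrist4c.png

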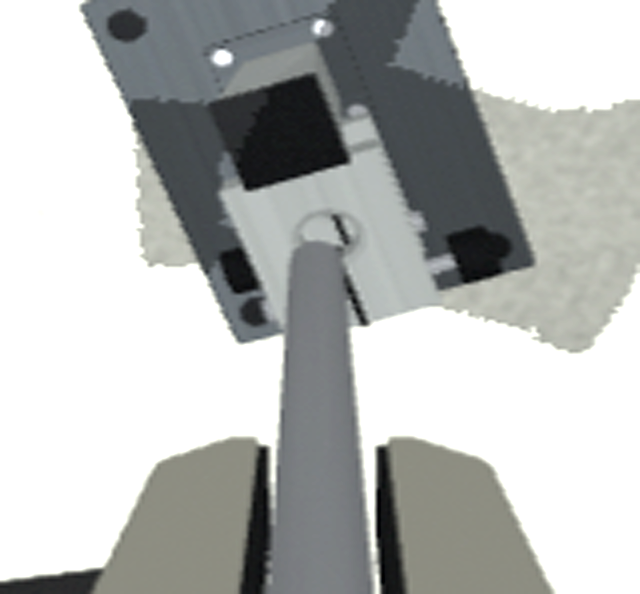

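View pics/side4c.png

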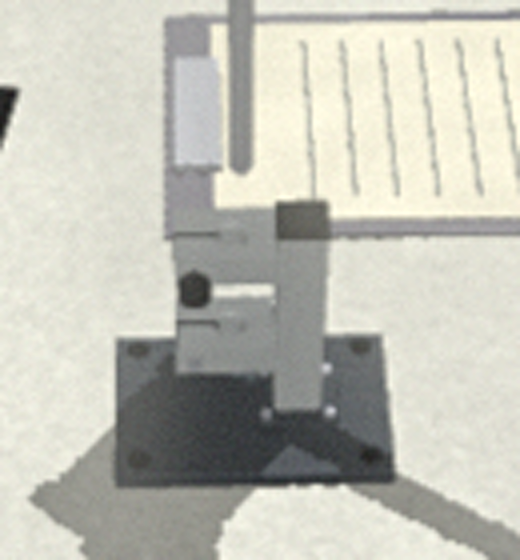

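View pics/top4c.png

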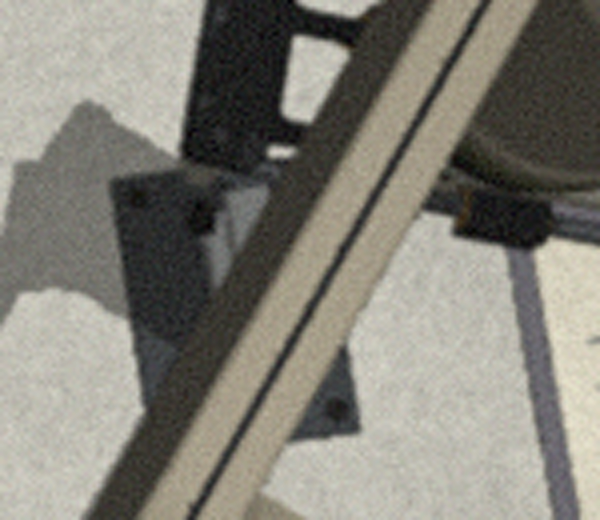

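```bash
python3 - <<'E'
from h import *
s,p,R0=pose()
p=np.array([.5162,-.2247,.3135]);
R0=R.from_rotvec([-0.276,-3.127,-0.002]).as_matrix() if 0 else R0
d=cam("wrist");T=np.eye(4);T[:3,:3]=R0;T[:3,3]=p;T=T@np.array(d["tool_from_camera"])
f=lambda x,y,x0,y0,k,l=None:((x+.5)/k-.5+x0,(y+.5)/(l or k)-.5+y0)
bw=plane("wrist",f(329,232,240,150,4,3.3),.128,T); print("bore wrist",bw)
bs=plane("side",f(233,237,270,90,4),.128);print("bore side",bs)
def proj(M,w):
    c=np.linalg.inv(M)@[*w,1];u=d["mtx"]@c[:3];return u[:2]/u[2]
ft=p+R0@[0,0,.146]; print("foot pred",ft)
# wrist: foot far edge predictions
for dd in ([0,0],[.0045,0],[-.0045,0],[0,.0045],[0,-.0045]):
    u=proj(T,ft+R0@[*dd,0]); print("tool off",dd,"crop px",(u[0]-240)*4,(u[1]-150)*3.3)
# rod line mid at 0.06 below tcp
u=proj(T,p+R0@[0,0,.05]);print("rod50",(u[0]-240)*4,(u[1]-150)*3.3)
S=cam("side");c=np.linalg.inv(S["extrinsics"])@[*ft,1];u=S["mtx"]@c[:3];u=u[:2]/u[2];print("side foot crop pred",(u-[270,90])*4)
print(R0[:,2])
E
```

```text
bore wrist [ 0.5171 -0.2225  0.128 ]
bore side [ 0.5184 -0.2189  0.128 ]
foot pred [ 0.516  -0.2246  0.1675]
tool off [0, 0] crop px 318.44401106893724 263.58508519485275
tool off [0.0045, 0] crop px 318.4384237276979 247.65018923247453
tool off [-0.0045, 0] crop px 318.4495496876889 279.3810263775744
tool off [0, 0.0045] crop px 338.417849637799 263.58594864543926
tool off [0, -0.0045] crop px 298.4697564336004 263.58422172628025
rod50 317.8525202245771 399.2716650513599
side foot crop pred [238.0307 166.2146]
[-0.0012  0.0007 -1.    ]
```

```bash
python3 - <<'E'
from h import *
goto([.5187,-.2220,.2805],down(np.radians(80)))
E
```

```text
t 6.625 pos [ 0.5168 -0.2244  0.3146] q [-0.5005  0.0128  1.4634 -0.0001  1.6664 -1.8968] F [-0.1253  0.4442 -1.5204] open 0.013638252441836687
shift [-0.0015  0.0026  0.0341] turn [ 0.0003 -0.0011  0.0001]
```

Emit:
jog_arm(steps=[[1,-0.0015,0.0026,0.01,0,0,0],[1,-0.0015,0.0026,0.02,0,0,0],[1,-0.0015,0.0026,0.03,0,0,0],[1,-0.0015,0.0026,0.033,0,0,0],[1,-0.0015,0.0026,0.033,0,0,0]])

```text
t: 7.25
tool_pos: [0.5185, -0.222, 0.2812]
orientation: [-0.274, -3.128, -0.001]
force: [0.3, -0.0, -2.3]
opening: 0.0136
```

```bash
cat > look.py <<'E'
from h import *
import sys
n=sys.argv[1]
goto([.5187,-.2220,.2805],down(np.radians(80)))
d=cam("wrist")
cv2.imwrite(f"pics/wrist{n}.png",cv2.convertScaleAbs(cv2.resize(d["image"][190:290,270:370,::-1],None,fx=6,fy=6,interpolation=cv2.INTER_CUBIC),alpha=1.5))
s=cam("side")["image"]
cv2.imwrite(f"pics/side{n}.png",cv2.convertScaleAbs(cv2.resize(s[120:200,290:370,::-1],None,fx=7,fy=7,interpolation=cv2.INTER_CUBIC),alpha=1.5))
E
python3 look.py 5
```

```text
t 7.25 pos [ 0.5185 -0.222   0.2812] q [-0.4954  0.0195  1.5168 -0.0001  1.6071 -1.8916] F [ 0.3161 -0.0083 -2.2601] open 0.013581711945610761
shift [-0.0002  0.0001  0.0007] turn [ 0.0005 -0.0017 -0.0001]
```

View pics/wrist5.png

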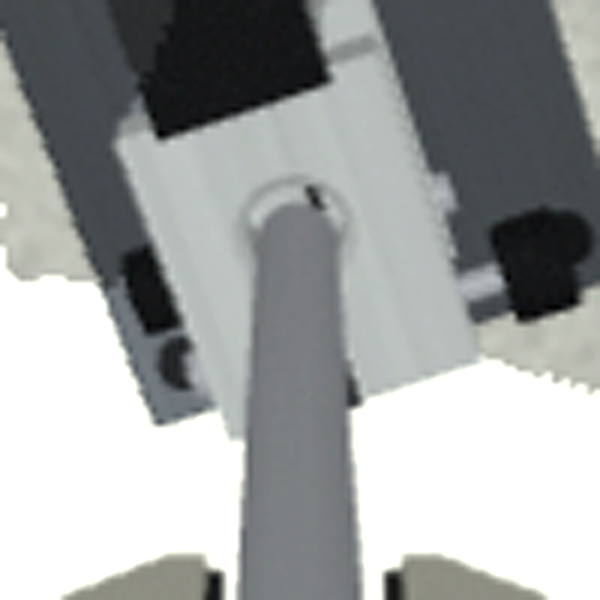

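View pics/side5.png

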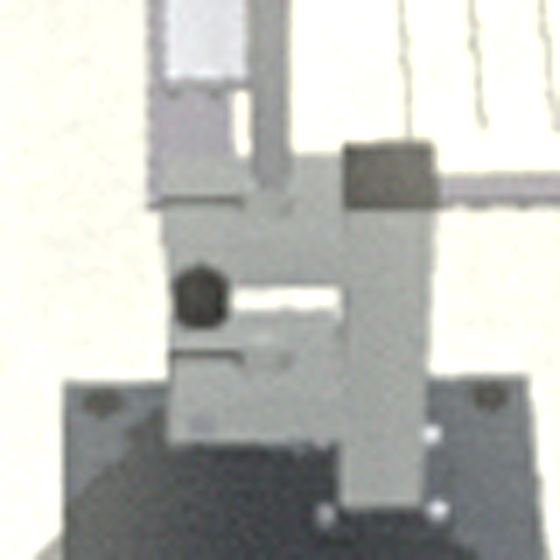

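```bash
python3 - <<'E'
from h import *
s,p,R0=pose(); p=np.array([.5185,-.222,.2812])
d=cam("wrist");T=np.eye(4);T[:3,:3]=R0;T[:3,3]=p;T=T@np.array(d["tool_from_camera"])
f=lambda x,y:((x+.5)/6-.5+270,(y+.5)/6-.5+190)
tf=lambda q:R0.T@(q-p)
for n,c,z in [("bore far",(295,184),.128),("chamf far",(295,176),.128),("bore L",(249,222),.128),("bore R",(342,222),.128),("chL",(240,222),.128),("chR",(351,222),.128),("foot far",(297,203),.1352),("footL",(260,225),.1352),("footR",(333,225),.1352)]:
    print(n,tf(plane("wrist",f(*c),z,T))*1000)
E
```

```text
bore far [  7.109   -0.793  153.2036]
chamf far [  8.3633  -0.7917 153.2042]
bore L [  1.1092  -7.8534 153.2001]
bore R [  1.1098   6.4086 153.201 ]
chL [  1.1091  -9.2336 153.2   ]
chR [  1.1098   7.7889 153.2011]
foot far [  6.0077  -0.4713 146.0031]
footL [  2.6046  -6.0169 146.001 ]
footR [  2.605    4.9196 146.0017]
```

The wrist and side views agree that the foot must go about 1.8 mm along tool −x (about +2 mm in world x). I'll correct that and start the insertion gently.

Emit:
jog_arm(steps=[[1,-0.0018,-0.0002,0,0,0,0],[1,-0.0018,-0.0002,0.004,0,0,0],[1,-0.0018,-0.0002,0.009,0,0,0],[1,-0.0018,-0.0002,0.014,0,0,0],[1,-0.0018,-0.0002,0.018,0,0,0]])

```text
t: 8.02
tool_pos: [0.5205, -0.2226, 0.2635]
orientation: [-0.274, -3.129, -0.0]
force: [-0.9, -0.1, -2.1]
opening: 0.0138
```

```bash
python3 look.py 6
```

```text
t 8.025 pos [ 0.5205 -0.2226  0.2635] q [-0.4947  0.0285  1.5396 -0.0001  1.5744 -1.8909] F [-0.9083 -0.1081 -2.0717] open 0.013817118079937494
shift [ 0.0019  0.0003 -0.017 ] turn [ 0.0002 -0.0009 -0.0001]
```

View pics/wrist6.png

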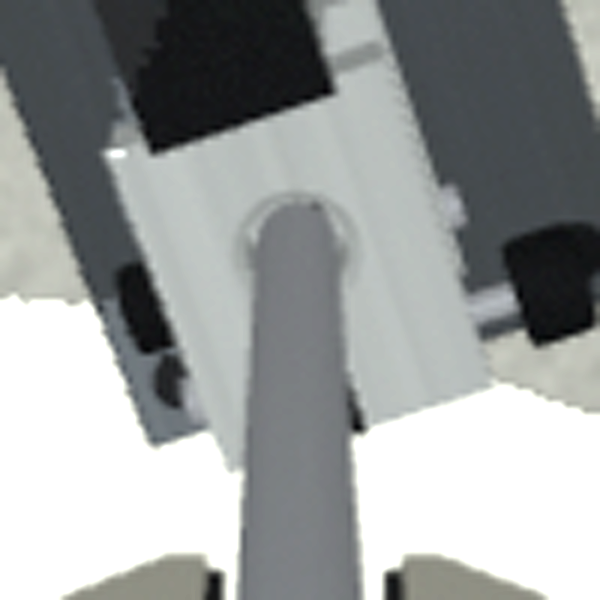

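View pics/side6.png

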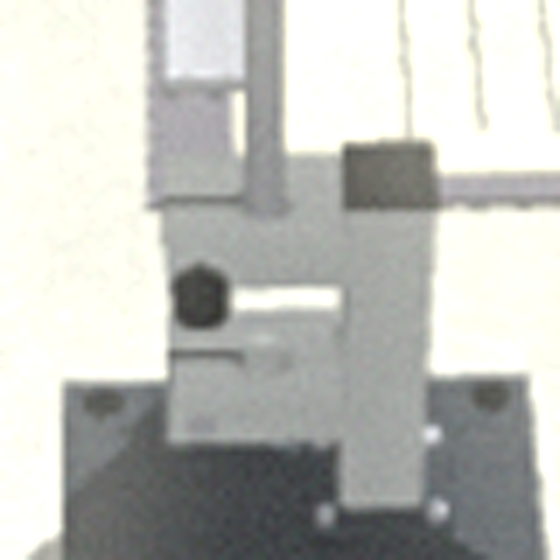

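Rod is entering the bore at side (265,213), centred laterally (wrist column 297 for both), with no contact force. Continuing down.

Emit:
jog_arm(steps=[[1,0,0,0.006,0,0,0],[1,0,0,0.013,0,0,0],[1,0,0,0.02,0,0,0],[1,0,0,0.027,0,0,0],[1,0,0,0.034,0,0,0]])

```text
t: 8.75
tool_pos: [0.5202, -0.2225, 0.2287]
orientation: [-0.274, -3.128, -0.001]
force: [-0.3, 0.1, -1.5]
opening: 0.0143
```

```bash
python3 look.py 7
```

```text
t 8.75 pos [ 0.5202 -0.2225  0.2287] q [-0.4947  0.0417  1.5892 -0.0001  1.5124 -1.8909] F [-0.3307  0.0967 -1.5486] open 0.014296298977680913
shift [ 0.0016  0.0003 -0.0518] turn [ 0.0004 -0.0016 -0.0001]
```

View pics/wrist7.png

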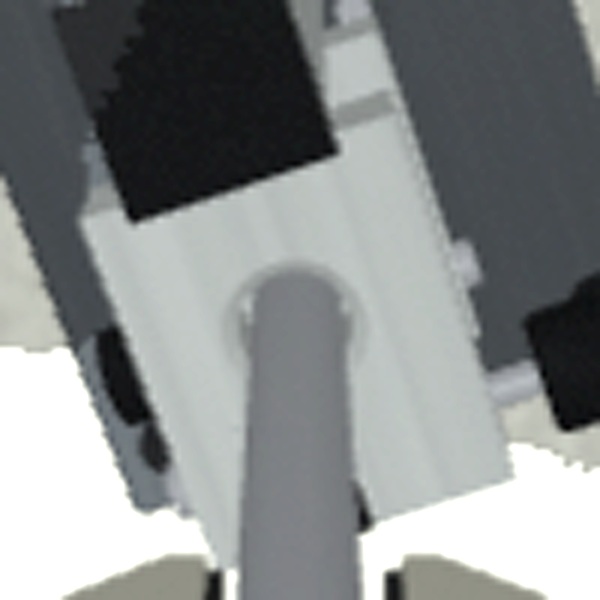

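View pics/side7.png

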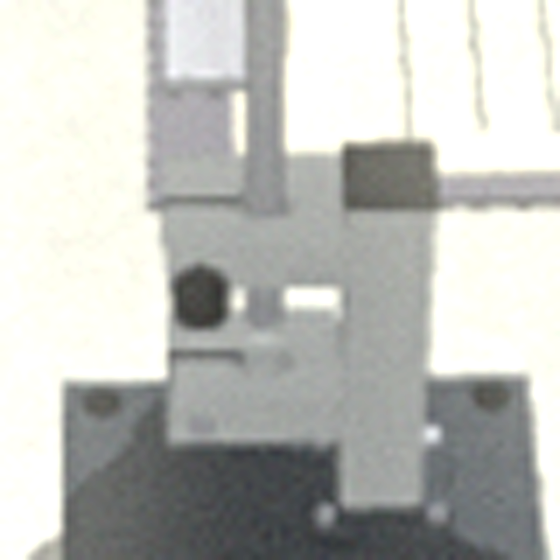

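Rod is visible in the gap between the clamps (side 265,300), and the lower bore at about (268,357) is in line with it. Continuing into the lower clamp.

Emit:
jog_arm(steps=[[1,0,0,0.005,0,0,0],[1,0,0,0.01,0,0,0],[1,0,0,0.015,0,0,0],[1,0,0,0.02,0,0,0],[1,0,0,0.025,0,0,0]])

```text
t: 9.48
tool_pos: [0.5197, -0.2222, 0.2027]
orientation: [-0.274, -3.127, -0.002]
force: [0.0, -0.6, -2.5]
opening: 0.0139
```

```bash
python3 look.py 8
```

```text
t 9.475 pos [ 0.5197 -0.2222  0.2027] q [-0.4948  0.0554  1.6227 -0.0001  1.4668 -1.8909] F [ 0.0488 -0.629  -2.4927] open 0.013928672135821258
shift [ 0.0012  0.0001 -0.0778] turn [ 0.001  -0.0032 -0.0002]
```

View pics/side8.png

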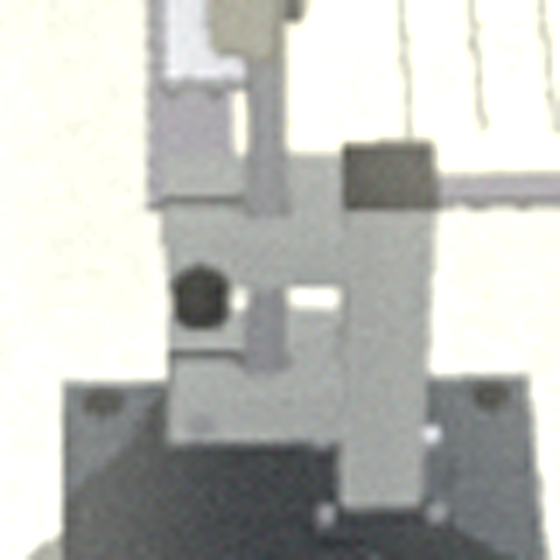

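Foot is inside the lower bore (side 267,370) with no contact. Going to the final depth.

Emit:
jog_arm(steps=[[1,0,0,0.006,0,0,0],[1,0,0,0.012,0,0,0],[1,0,0,0.018,0,0,0],[1,0,0,0.023,0,0,0],[1,0,0,0.0255,0,-0.002,0]])

```text
t: 10.2
tool_pos: [0.5191, -0.2219, 0.1761]
orientation: [-0.274, -3.127, -0.003]
force: [-0.5, -0.6, -1.4]
opening: 0.0143
```

Emit:
jog_arm(steps=[[1,0,0,0,0,0,0],[1,0,0,0,0,0,0],[1,0,0,0,0,0,0]])

```text
t: 10.58
tool_pos: [0.5192, -0.222, 0.1764]
orientation: [-0.274, -3.127, -0.002]
force: [0.6, -0.1, -1.5]
opening: 0.0144
```

```bash
python3 look.py 9; python3 - <<'E'
from h import *
s,p,R0=pose(); print(s["t"],p,s["force"],s["wrist_torque"],R0[:,2])
E
```

```text
t 10.575 pos [ 0.5192 -0.222   0.1764] q [-0.4952  0.0707  1.6553  0.0006  1.4182 -1.8914] F [ 0.6399 -0.0977 -1.5449] open 0.014362783544129024
shift [ 0.0008  0.     -0.1041] turn [ 0.0014 -0.0023 -0.0001]
10.675 [ 0.5192 -0.222   0.1763] [ 0.2345  0.5967 -1.3855] [-0.0623 -0.0236  0.0044] [-0.0021  0.0018 -1.    ]
```

View pics/side9.png

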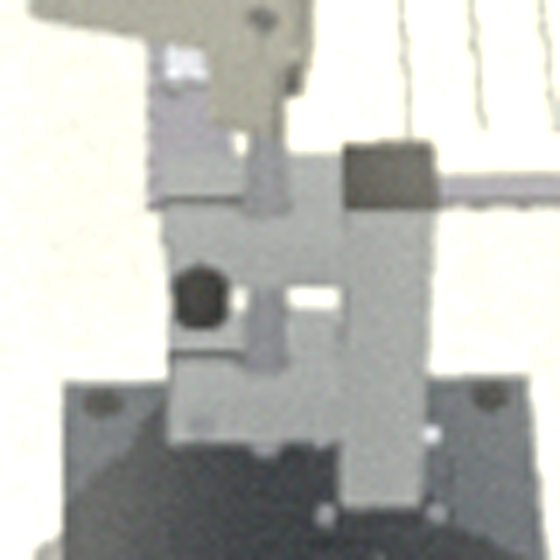

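View pics/wrist9.png

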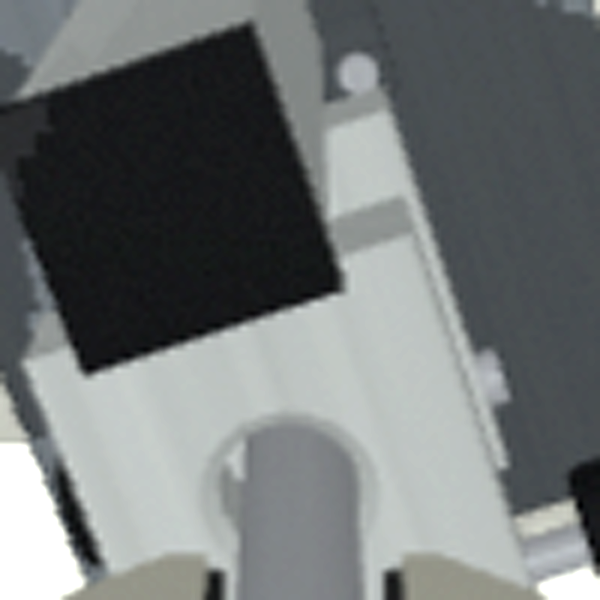

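```bash
python3 - <<'E'
from h import *
S=cam("side")
for z in (.02,.03,.04):
    c=np.linalg.inv(S["extrinsics"])@[.519,-.2175,z,1];u=S["mtx"]@c[:3];u=u[:2]/u[2];print(z,(u-[290,120])*7)
cv2.imwrite("pics/side10.png",cv2.resize(S["image"][170:210,310:350,::-1],None,fx=14,fy=14,interpolation=cv2.INTER_CUBIC)*1)
cv2.imwrite("pics/side10f.png",S["image"][:,:,::-1])
s,p,R0=pose();print(s["t"],p,s["force"],s["dq"])
E
```

```text
0.02 [261.0361 477.2123]
0.03 [261.1452 453.5562]
0.04 [261.2556 429.6042]
10.725 [ 0.5192 -0.222   0.1763] [ 0.679   0.9594 -1.9979] [ 0.0005 -0.0007  0.0012 -0.0015  0.     -0.    ]
```

View pics/side10.png

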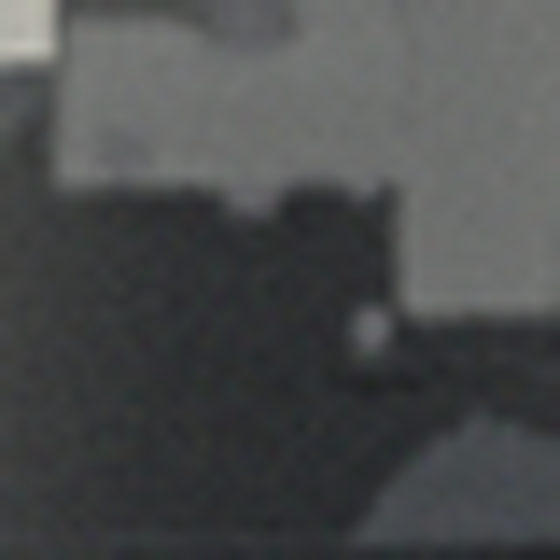

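View pics/side10f.png

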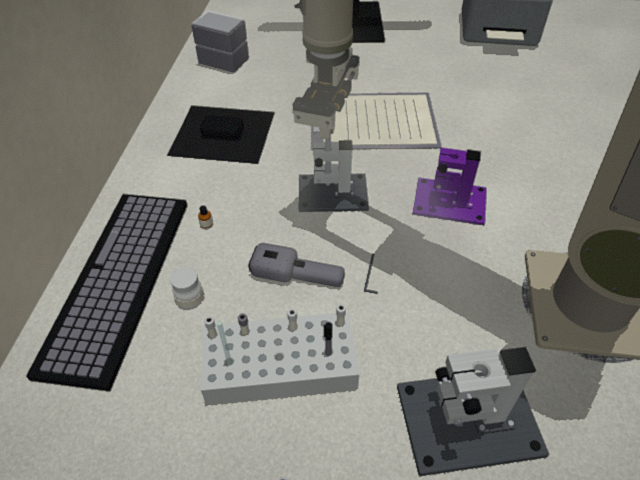

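The foot shows just below the lower clamp at crop row ~455, which puts it at z ≈ 0.030 m (target 0.031). Nothing else has moved, the forces are about the post's weight, and the arm is still. Handing in.

```bash
python3 -c "
from plant import robot
print(robot.close_job())"
```

```text
the job is handed in; nothing more can be done
None
```

I lifted the ball-topped post out of the rack and threaded it, ball up, down through both clamps of the small grey stand. I handed the job in at t ≈ 10.7 s with the gripper still holding it at about 30 N. No verdict was reported.

**Last checks:**
- **Depth:** the foot sits at about z = 0.030 m, by both the tool height and the side view. That is about 20 mm above the base plate and 22 mm below the lower clamp.
- **Upright:** the tool axis is within about 0.2° of vertical. I estimated about 0.6° of lean in the post from the pictures taken before threading, and did not re-measure it at the end.
- **Forces and stillness:** wrist force is about 2 N, roughly the post's weight, with no sign of contact load, and the arm is still.
- **Surroundings:** the final side picture shows nothing else visibly moved.

**Disagreements:**
- **Side camera:** it put the bore about 4 mm off in y from the other views. I used the wrist view for the final alignment.
- **Centring:** the last wrist picture shows the rod about 1 mm off the bore's centre, inside the 1.5 mm clearance.

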